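Set and tug-test the locating pin of a grinding fixture

TASK

Take the red-knobbed snap pin from the wooden rack and press it down into the brass socket of the grinding fixture until it clicks and is fully home, pressing with no more than 25 N. Then tug it straight up with about 12 N (more than 8 N, never more than 16 N) for about half a second to confirm that it is retained, let it settle fully home again and let go. Leave everything else on the bench alone.

Things in the scene. Friction and masses are not known exactly. Their poses are not given: they have to be found in the camera images.
- pin_red_knob (a point): Centre of the red knob of the upright steel pin to be set (100 g, 92 mm long, z axis up along it). The knob is a round cylinder 22 mm across, 48 mm tall; grip it at or a little above this point, which is 24 mm above its flat underside. At the start it stands in one of the rack's holes, knob resting on the rack's top: draw it straight up.
- pin_red_tip (a point): Lower end of the red pin, 44 mm below the knob's underside. Upward from here: a tip 14 mm long, tapering from 6 to 14 mm across in its first 10 mm, a neck 15 mm long and 7 mm across, a shank 15 mm long and 14 mm across, then the knob.
- rack: Fixed wooden block, 60 (x) x 190 (y) x 54 mm high, origin at the centre of its underside. Three holes 18 mm across and 48 mm deep in a row along its own y axis, at -65, 0 and +65 mm; each holds one pin, red, black or green in any order (knob tops 102 mm above the bench). Gripping across the row (closing along the rack's x axis) keeps clear of the neighbours.
- pin_black_knob (a point): Centre of the knob of a pin of the same shape with a black knob, in the rack. Leave it.
- pin_green_knob (a point): Centre of the knob of a pin of the same shape with a green knob, in the rack. Leave it.
- fixture: Fixed grinding fixture: dark steel deck, 170 (x) x 150 (y) mm, top 54 mm above the bench, on a blue frame; origin at the centre of its underside. In the middle a square opening with the brass socket block. Along its +x edge a yellow stop bar 10 mm high, 75 mm from the centre.
- bush_mouth (a point): Centre of the socket's round mouth, at the top of the brass block (50 x 50 mm, flush with the deck), z up. Hole 15.5 mm across with 3 mm lead-in. Two hidden spring catches snap into the pin's neck: the push rises to some 4 to 10 N within 24 mm before home. Home, the knob's underside rests on the brass. Latched, the pin has 1 to 7.5 mm of axial play (differs each time), then holds firmly; unlatched it comes out.
- bush (a joint): Height of the brass block in m, + up, 0 at rest. Stiff springs carry it both ways, 1 mm per 6 N, up to 7 mm: an 8 N tug is +1.33 mm, 16 N +2.67 mm, a 25 N press -4.2 mm. Too noisy to set the tug by: use the force at the hand, counted from that when merely carrying the pin.
- tinted_plate: Two square steel leaves with heat-tinted edges welded in a V, 70 mm wide, beyond the work area; a bystander, origin on its underside.
- bracket: Folded sheet steel channel 60 x 80 x 53 mm; a bystander, origin on its underside.
- grinding_disc: Dark grinding disc 115 mm across, 6 mm thick, lying flat, with a 22 mm hole; a bystander, origin on its underside.
- wrench: Wrench lying flat on the bench between rack and fixture, pointing away from the robot; a bystander.
- spray_can: Grey can with an orange cap, 60 mm across, 170 mm tall; a bystander, origin on its underside.
- stud_pot: Dark open steel pot 70 mm across, 60 mm tall; a bystander, origin on its underside.
Mind the look-alikes: they are no part of the job. Leave any orange or white look-alike of the fixture alone.

How it is judged:
By the outcome, as a careful person would: the job done as asked, in the order asked, and still so for the second after the job is handed in, with the robot touching nothing.
It also fails if it takes over 48 s, if anything falls off the work surface, if the arm or the gripper's body presses on something with over 40 N, if the wrist force passes 120 N, or if a joint passes its speed limit or range.

ROBOT

A 7-joint arm with a two-finger parallel gripper is mounted at the origin on the work surface. World frame = base frame: x ahead of the robot, y to its left, z up, the work surface at z = 0. Lengths are in m, angles in rad, forces in N, time in s.
With the tool pointing down it reaches from about 0.4 to 0.85 m from the base axis. Payload 4.4 kg.
Tool frame: the origin (TCP) lies midway between the tips of the shut fingers; the grasp point (between the pads) lies env.hold_point_z behind it (env.hold_point_z is the distance from the TCP to the grasp point, in m); y points along the fingers, x is the direction in which the jaws open and shut, and the axes are right-handed (so a half turn about y gives the same grasp; the last joint's range is limited). The gripper opens to 94 mm and grips with 3 to 60 N. Pads are 16 mm wide; open, the fingers measure 119 mm over their backs; the gripper's body (75 mm by 177 mm) begins 78 mm behind the grasp point.
Start: joints at [1.063, 0.628, 0.038, 1.517, -0.027, 0.996, -0.02], TCP at [0.278, -0.588, 0.205] pointing down, gripper open.
Joint ranges: [-3.06, 3.06], [-0.37, 2.12], [-1.25, 1.32], [0.18, 2.47], [-1.1, 4.24], [0.23, 1.98], [-2.94, 2.94]. Speed limits (rad/s): [2.57, 2.57, 3.14, 3.14, 3.14, 3.14, 3.14].

INTERFACE

Orientations are given as a rotation vector (axis times angle).
In Python, from workcell import env gives the robot as it stands.
- The arm moves only by the tool jog_arm, never from a script. Its argument "targets" is a list of rows, each a list of 3 entries, a list of its own where there are three numbers: the shift along the tool's x, y, z in m, then the turn about the tool's y in degrees, then the opening, from 0 (shut) to 1 (fully open). In form: [[[x, y, z], turn, jaw], ...]. A call has 1 to 12 rows; each row is the pose to reach, as a shift and turn from the pose commanded when the call began, along the tool's axes at that moment; what a row does not reach only later rows make up. A row lasts 1/8 s, in which the tool goes at most 62.5 mm and 10.7 degrees, less where a joint would pass 70% of its speed; a pose out of reach is approached as far as the arm can. A call with a gripper value outside its range is refused whole. The fingers move at their own pace and stop on an object; the grip force is fixed at half the most. Time passes only in rows, so rows that repeat a pose let the fingers close. It gives the time, the measured TCP pose, the force and the opening at its end, in the units of the state.
- env.get_obs(): the state, without advancing time (a new reading comes with each control period).
- env.capture(name): name is "scene" or "top" or "wrist"; returns a dict with "image" (400x640x3 uint8, red, green, blue), "fx", "fy", "cx", "cy" (pixels), "pose" (4x4, takes a point from camera to world coordinates). Camera axes: x right, y down, z forward; pixel columns grow to the right and rows downward; lengths in m; the calibration is good to about 2 mm. A picture is of the moment at which its call begins. There is no depth.
- env.sign_off(): hands the job in, once; it reports no verdict.
The state is a dict: "clock": time; "joint_pos": joint angles; "joint_velocities": joint speeds; "effort": joint torques, N m; "tcp_pos": TCP position; "ee_rot": TCP orientation; "wrist_force": force on the tool from outside, world axes, zero at the start; "ft_torque": the same for the moment, N m; "opening": opening from 0.0 (shut) to 1.0 (fully open).
Only numpy, scipy, OpenCV 4.12 (cv2) and the standard library are available. Lean on these libraries where they do the work, as an engineer would, in place of code of your own. Each camera call takes 0.05 s, during which the arm holds its last target.

## Working session

There is one attempt and no reset: what is moved stays moved. The work goes in short steps, Python scripts to look and compute and a tool call to move; the robot and the scene stay as the last step left them, time stands still between calls to the robot, and variables do not carry over. Pictures are saved under pics/ and viewed, and the job is handed in when it is done.

Besides the shell and the picture viewer there is one more tool, called after "Emit:" as a command line: name --argument value ..., lists and objects as JSON in quotes. jog_arm: Moves the arm, as the interface text tells. Its arguments: {"type":"object","properties":{"targets":{"type":"array","items":{"type":"array"}}},"required":["targets"]}

```bash
mkdir -p pics; ls; cat > h.py <<'E'
import numpy as np,cv2
from workcell import env
def cap(n,f):
    c=env.capture(n); cv2.imwrite('pics/'+f,c['image'][:,:,::-1]); np.savez('pics/'+f[:-4]+'.npz',**{k:np.array(v) for k,v in c.items()}); return c
def ray(c,u,v,z):
    P=np.array(c['pose']); d=P[:3,:3]@np.array([(u-c['cx'])/c['fx'],(v-c['cy'])/c['fy'],1]); o=P[:3,3]
    return o+d*(z-o[2])/d[2]
def proj(c,p):
    P=np.array(c['pose']); q=P[:3,:3].T@(np.array(p)-P[:3,3]); return c['fx']*q[0]/q[2]+c['cx'],c['fy']*q[1]/q[2]+c['cy']
E
python3 - <<'E'
from h import *
for n in('scene','top','wrist'):
    c=cap(n,n+'0.png'); print(n,c['fx'],np.round(c['pose'],3).tolist())
o=env.get_obs(); print(o, env.hold_point_z)
E
```

```text
pics
scene 387.4573577404722 [[0.836, 0.407, -0.367, 0.916], [0.548, -0.601, 0.582, -0.533], [0.017, -0.688, -0.726, 0.799], [0.0, 0.0, 0.0, 1.0]]
top 491.04461539150435 [[-0.003, -0.997, 0.076, 0.442], [-1.0, 0.004, 0.014, 0.021], [-0.015, -0.076, -0.997, 1.258], [0.0, 0.0, 0.0, 1.0]]
wrist 306.17625449328085 [[0.428, -0.877, -0.22, 0.341], [-0.904, -0.416, -0.103, -0.558], [-0.001, 0.242, -0.97, 0.384], [0.0, 0.0, 0.0, 1.0]]
{'clock': 0.15, 'joint_pos': array([ 1.06320034,  0.62911691,  0.03842334,  1.51808857, -0.02701174,
        0.99632269, -0.02001868]), 'joint_velocities': array([-0.00143029, -0.002042  , -0.00102033, -0.00399378, -0.00037067,
        0.00122382,  0.00339332]), 'effort': array([ 1.98870606e-03, -5.50090098e+01,  1.14506174e+00, -1.86816019e+01,
       -5.21409139e-02,  2.08848598e-02,  9.43936539e-05]), 'tcp_pos': array([ 0.27775409, -0.58712408,  0.20479168]), 'ee_rot': array([-1.38560714,  0.8787983 , -0.87684867]), 'wrist_force': array([-0.33492866,  0.20269359, -0.5923307 ]), 'ft_torque': array([-0.00043814,  0.02026046, -0.0424968 ]), 'opening': 0.9960406214325387} 0.0188
```

View pics/scene0.png

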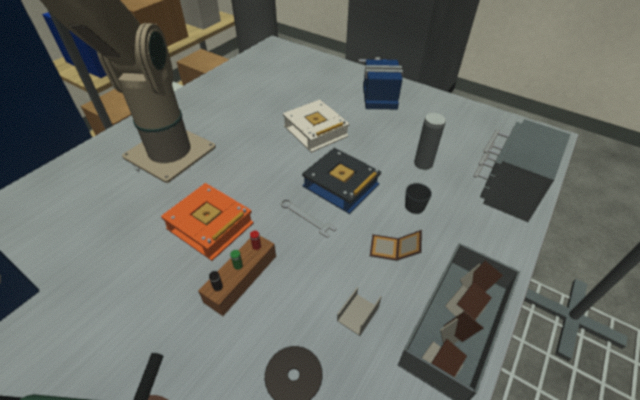

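View pics/top0.png

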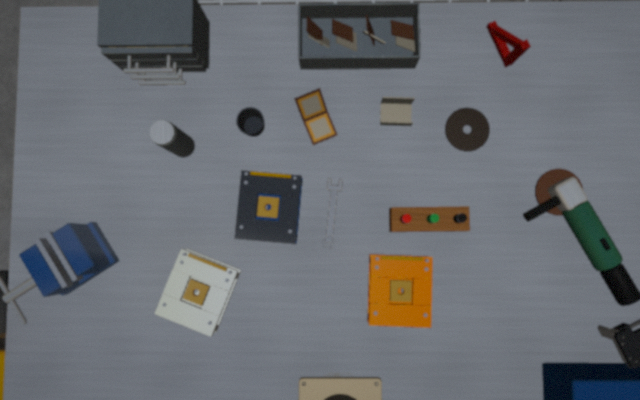

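```bash
python3 -c "
from h import *
from scipy.spatial.transform import Rotation as R
o=env.get_obs();print(R.from_rotvec(o['ee_rot']).as_matrix().round(3))"
```

```text
[[ 0.428 -0.001  0.904]
 [-0.904  0.001  0.428]
 [-0.001 -1.     0.   ]]
```

The scene view shows the dark fixture with blue frame (340,180), the rack with black (215,281), green (237,259) and red (255,240) knobs. The top view shows them at (268,207), (461,218), (433,218), (406,218). 

Candidates: red knob (406,218), green (433,218), black (461,218), red clamp (508,43; not a pin). Fixtures: dark (268,207), white (197,292), orange (401,291). I choose the red knob and the dark deck.

```bash
python3 - <<'E'
from h import *
def L(f):
    d=np.load('pics/'+f); return {k:(d[k] if d[k].ndim else float(d[k])) for k in d}
t=L('top0.npz'); s=L('scene0.npz')
img=t['image'][:,:,::-1].copy(); 
cv2.imwrite('pics/crop0.png',np.hstack([cv2.resize(img[160:250,225:315],(390,390),interpolation=2),cv2.resize(img[185:245,380:480],(400,390),interpolation=2)]))
def blob(im,lo,hi,box):
    h=cv2.cvtColor(np.ascontiguousarray(im),cv2.COLOR_RGB2HSV); m=cv2.inRange(h,lo,hi); M=np.zeros_like(m); x0,y0,x1,y1=box; M[y0:y1,x0:x1]=m[y0:y1,x0:x1]
    n,l,st,ce=cv2.connectedComponentsWithStats(M); i=1+np.argmax(st[1:,4]); return ce[i],st[i],(l==i)
for c,b in((t,(390,200,425,235)),(s,(240,225,270,255))):
    for lo,hi in(((0,150,60),(6,255,255)),((172,150,60),(180,255,255))):
        try: ce,st,m=blob(c['image'],lo,hi,b); print('red',ce,st,ray(c,*ce,0.102),ray(c,*ce,0.078))
        except Exception as e: print(e)
for c,b in((t,(250,190,290,225)),(s,(325,160,360,190))):
    ce,st,m=blob(c['image'],(12,70,60),(30,255,255),b); print('brass',ce,st,ray(c,*ce,0.054))
ce,st,m=blob(t['image'],(3,60,40),(18,255,255),(380,200,480,240)); 
cn=max(cv2.findContours(m.astype(np.uint8),0,2)[0],key=cv2.contourArea); r=cv2.minAreaRect(cn);print(r)
q=np.array([ray(t,*p,0.054) for p in cv2.boxPoints(r)]);print('rack',q.round(4).tolist(),q.mean(0))
E
```

```text
red [405.62162162 218.24324324] [401 214  10   9  74] [ 0.49410973 -0.15579677  0.102     ] [ 0.49518246 -0.15946127  0.078     ]
attempt to get argmax of an empty sequence
red [255.96825397 243.9047619 ] [252 239   9  10  63] [ 0.51495697 -0.17612554  0.102     ] [ 0.50113022 -0.16384111  0.078     ]
red [257. 244.] [257 244   1   1   1] [ 0.5170207  -0.17505167  0.102     ] [ 0.50326503 -0.16273026  0.078     ]
brass [267.21875    206.62980769] [256 196  24  22 416] [0.52610588 0.17628178 0.054     ]
brass [341.72635135 172.41216216] [329 164  26  18 296] [0.52530826 0.17635415 0.054     ]
((429.5, 219.0), (24.0, 79.0), 90.0)
rack [[0.524, -0.1253, 0.054], [0.5232, -0.3182, 0.054], [0.4646, -0.3168, 0.054], [0.4652, -0.1246, 0.054]] [ 0.49424423 -0.22122293  0.054     ]
```

View pics/crop0.png

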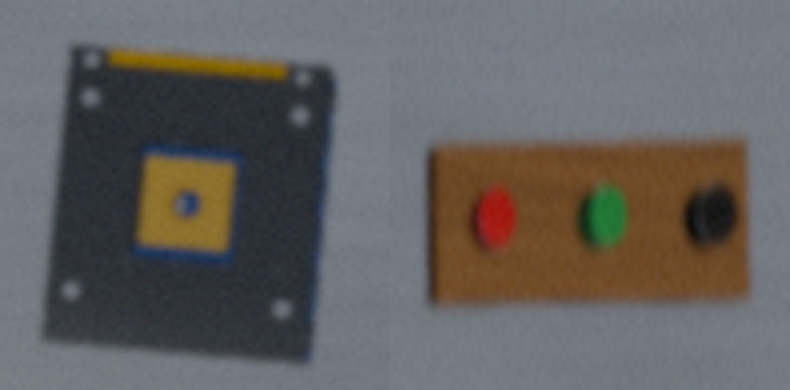

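The crop shows the red knob at the +y end of the rack. The dark deck has its yellow stop bar and brass socket, so the choice is confirmed. Red pin is at about (0.495,-0.157) and the socket at about (0.526,0.176). Now I move above the pin.

Emit:
jog_arm --targets '[[[-0.03,-0.02,0.04],-8,0.6],[[-0.07,-0.02,0.09],-16,0.6],[[-0.11,-0.02,0.14],-25,0.6],[[-0.15,-0.02,0.19],-33,0.6],[[-0.19,-0.02,0.24],-41,0.6],[[-0.225,-0.02,0.29],-50,0.6],[[-0.26,-0.02,0.335],-58,0.6],[[-0.296,-0.02,0.38],-64.7,0.6],[[-0.296,-0.02,0.38],-64.7,0.6],[[-0.296,-0.02,0.38],-64.7,0.6],[[-0.296,-0.02,0.38],-64.7,0.6]]'

```text
clock: 1.52
tcp_pos: [0.494, -0.1594, 0.2253]
ee_rot: [-1.572, 0.003, -0.002]
wrist_force: [0.4, -0.7, -0.8]
opening: 0.6
```

```bash
python3 - <<'E'
from h import *
from scipy.spatial.transform import Rotation as R
c=cap('wrist','w1.png'); o=env.get_obs();print(o['tcp_pos'],R.from_rotvec(o['ee_rot']).as_matrix().round(3).tolist(),o['joint_pos'].round(2),o['wrist_force'],o['opening'])
h=cv2.cvtColor(c['image'],cv2.COLOR_RGB2HSV); m=cv2.inRange(h,(0,130,50),(6,255,255))|cv2.inRange(h,(173,130,50),(180,255,255))
n,l,st,ce=cv2.connectedComponentsWithStats(m)
for i in range(1,n):
    if st[i,4]>80: print(st[i],ce[i],ray(c,*ce[i],.102),ray(c,*ce[i],.078))
print(proj(c,(0.495,-.157,.102)),np.round(c['pose'],3).tolist())
E
```

```text
[ 0.49415062 -0.15933837  0.22533414] [[1.0, -0.001, 0.003], [-0.003, -0.001, 1.0], [-0.001, -1.0, -0.001]] [ 0.48  0.43 -0.31  1.85  0.17  0.89  0.08] [-0.10214042 -1.19677543 -0.0124761 ] 0.6003824280202869
[313 185  22  22 351] [323.76923077 195.58119658] [ 0.49443914 -0.15726811  0.102     ] [ 0.49444661 -0.1626544   0.078     ]
(np.float64(324.3232618621555), np.float64(195.32101148039385)) [[1.0, -0.002, -0.001, 0.494], [-0.003, -0.97, -0.244, -0.089], [-0.0, 0.244, -0.97, 0.404], [0.0, 0.0, 0.0, 1.0]]
```

View pics/w1.png

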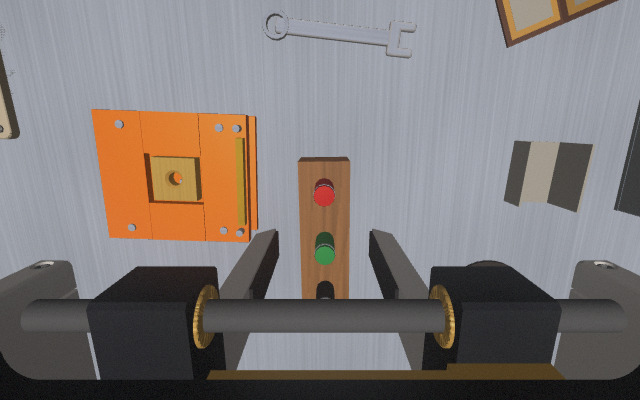

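```bash
python3 - <<'E'
import cv2
i=cv2.imread('pics/w1.png'); cv2.imwrite('pics/w1c.png',cv2.resize(i[150:270,280:370],(600,800)[::1] if 0 else (450,600),interpolation=0))
E
```

```text
(no output)
```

View pics/w1c.png

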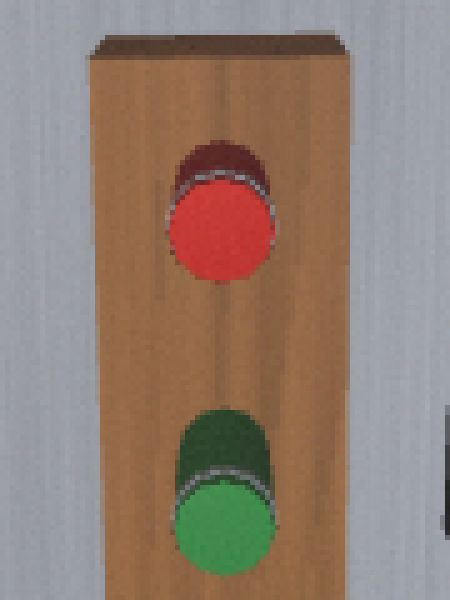

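The crop shows the bright top face of the red knob centred at (323.8,195.6), which gives (0.4944,-0.1573). That agrees with the top view to within 2 mm. I descend to a TCP height of about 0.064 and close.

Emit:
jog_arm --targets '[[[0,0.04,0.002],0,0.6],[[0,0.08,0.002],0,0.6],[[0,0.11,0.002],0,0.6],[[0,0.135,0.002],0,0.6],[[0,0.15,0.002],0,0.6],[[0,0.161,0.002],0,0.6],[[0,0.161,0.002],0,0.6],[[0,0.161,0.002],0,0.6]]'

```text
clock: 2.58
tcp_pos: [0.4955, -0.1557, 0.0651]
ee_rot: [-1.571, -0.001, -0.001]
wrist_force: [0.1, -0.4, 0.9]
opening: 0.601
```

Emit:
jog_arm --targets '[[[0,0,0],0,0],[[0,0,0],0,0],[[0,0,0],0,0],[[0,0,0],0,0],[[0,0,0],0,0],[[0,0,0],0,0]]'

```text
clock: 3.32
tcp_pos: [0.4949, -0.1556, 0.0646]
ee_rot: [-1.571, -0.0, 0.0]
wrist_force: [-0.6, -0.2, 2.0]
opening: 0.227
```

Emit:
jog_arm --targets '[[[0,-0.01,0],0,0],[[0,-0.025,0],0,0],[[0,-0.05,0],0,0],[[0,-0.08,0],0,0],[[0,-0.11,0],0,0],[[0,-0.12,0],0,0],[[0,-0.12,0],0,0]]'

```text
clock: 4.2
tcp_pos: [0.4951, -0.1557, 0.1851]
ee_rot: [-1.571, -0.001, -0.001]
wrist_force: [-0.6, 0.5, -2.0]
opening: 0.226
```

Emit:
jog_arm --targets '[[[0.005,0,0.04],0,0],[[0.01,0,0.09],0,0],[[0.015,0,0.14],0,0],[[0.02,0,0.19],0,0],[[0.025,0,0.24],0,0],[[0.03,0,0.29],0,0],[[0.031,0,0.32],0,0],[[0.031,0,0.332],0,0],[[0.031,0,0.332],0,0],[[0.031,0,0.332],0,0],[[0.031,0,0.332],0,0],[[0.031,0,0.332],0,0]]'

```text
clock: 5.7
tcp_pos: [0.526, 0.1755, 0.1846]
ee_rot: [-1.571, 0.001, -0.001]
wrist_force: [-0.4, 0.4, -1.0]
opening: 0.23
```

```bash
python3 - <<'E'
from h import *
for n in('wrist','top','scene'):
    c=cap(n,n[0]+'2.png')
    o=env.get_obs();print(o['clock'],o['tcp_pos'].round(4),o['ee_rot'].round(4),o['wrist_force'].round(2),o['opening'])
E
python3 - <<'E'
import cv2
s=cv2.imread('pics/s2.png');
cv2.imwrite('pics/s2c.png',cv2.resize(s[100:220,280:420],(700,600),interpolation=2))
E
```

```text
5.75 [0.526  0.1757 0.1846] [-1.5709e+00  6.0000e-04 -9.0000e-04] [-0.1   0.86 -0.63] 0.22881146054177462
5.8 [0.526  0.1759 0.1846] [-1.5709e+00  3.0000e-04 -6.0000e-04] [-0.48  0.1  -0.25] 0.22832282488177505
5.85 [0.5259 0.1761 0.1846] [-1.5708e+00  1.0000e-04 -4.0000e-04] [ 0.49 -0.38 -0.67] 0.22936915023121618
```

View pics/w2.png

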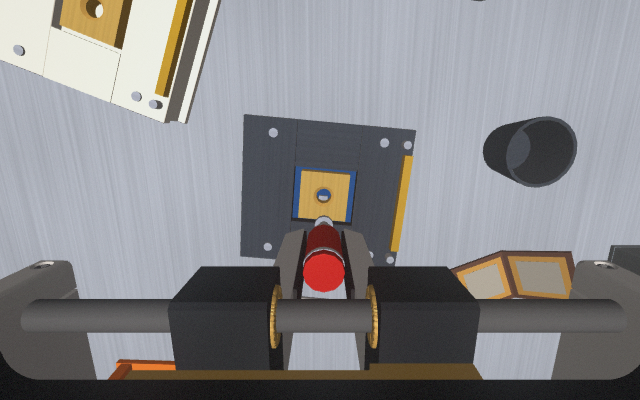

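View pics/s2c.png

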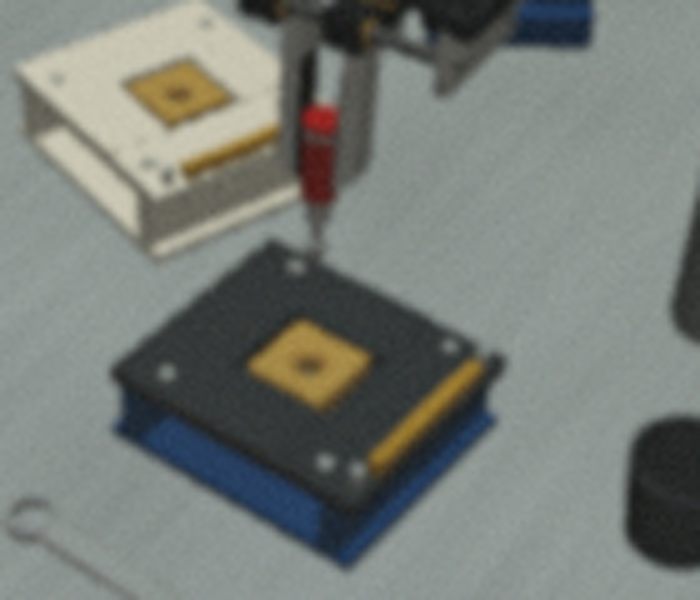

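Wrist view: the pin hangs upright, with the knob top at (323,271) and tip near (323,220). The socket hole is at (323,196). Next I measure both precisely.

```bash
python3 - <<'E'
from h import *
def L(f):
    d=np.load('pics/'+f); return {k:(d[k] if d[k].ndim else float(d[k])) for k in d}
c=L('w2.npz'); im=c['image']; h=cv2.cvtColor(np.ascontiguousarray(im),cv2.COLOR_RGB2HSV)
m=cv2.inRange(h,(0,150,120),(6,255,255))|cv2.inRange(h,(173,150,120),(180,255,255)); m[:240]=0
n,l,st,ce=cv2.connectedComponentsWithStats(m); i=1+np.argmax(st[1:,4]); print('knob',st[i],ce[i],ray(c,*ce[i],.2220))
b=cv2.inRange(h,(12,90,80),(30,255,255)); b[:,:285]=0;b[:,365:]=0;b[:150]=0;b[235:]=0
n,l,st,ce=cv2.connectedComponentsWithStats(b); i=1+np.argmax(st[1:,4]); print('brass',st[i],ce[i])
B=(l==i).astype(np.uint8); cn=max(cv2.findContours(B,0,2)[0],key=cv2.contourArea); r=cv2.minAreaRect(cn); print(r,ray(c,*r[0],.054))
hole=(1-B); hole[:183]=0;hole[212:]=0;hole[:,:308]=0;hole[:,340:]=0
n,l,st,ce=cv2.connectedComponentsWithStats(hole)
for i in range(1,n):
    if st[i,4]>20:
        u=st[i,0]+st[i,2]/2-.5; v=st[i,1]+st[i,3]/2-.5; print('hole',st[i],ce[i],ray(c,u,v,.054))
cv2.imwrite('pics/w2c.png',cv2.resize(im[160:300,280:370,::-1],(386,600),interpolation=0))
cv2.imwrite('pics/w2c.png',cv2.resize(im[160:300,280:370,::-1],(386,600),interpolation=0))
t=L('t2.npz'); cv2.imwrite('pics/t2c.png',cv2.resize(t['image'][165:245,225:315,::-1],(640,560),interpolation=2))
for z in(.130,.144): print(proj(c,(.526,.1757,z)))
E
```

```text
knob [ 303  253   42   39 1248] [323.34214744 272.14983974] [0.52602498 0.17404143 0.222     ]
brass [ 298  169   52   53 2153] [323.27682304 194.36553646]
((323.2745361328125, 194.97950744628906), (48.52716064453125, 48.617698669433594), 5.19442892074585) [0.52603571 0.17668741 0.054     ]
hole [317 189  14  12 134] [323.35074627 194.29850746] [0.52626945 0.17719529 0.054     ]
(np.float64(323.25494751062473), np.float64(216.89686849956104))
(np.float64(323.25852760531), np.float64(222.23061014107438))
```

View pics/w2c.png

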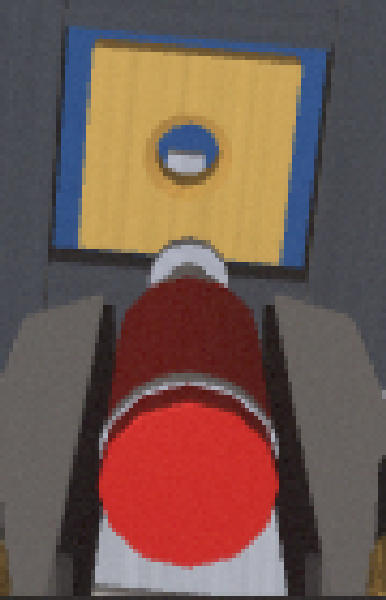

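```bash
python3 - <<'E'
from h import *
def L(f):
    d=np.load('pics/'+f); return {k:(d[k] if d[k].ndim else float(d[k])) for k in d}
c=L('s2.npz'); h=cv2.cvtColor(np.ascontiguousarray(c['image']),cv2.COLOR_RGB2HSV)
m=cv2.inRange(h,(0,120,40),(8,255,255))|cv2.inRange(h,(172,120,40),(180,255,255)); m[:100]=0;m[160:]=0;m[:,:320]=0;m[:,370:]=0
ys,xs=np.nonzero(m)
for y in range(ys.min(),ys.max()+1): print(y,xs[ys==y].min(),xs[ys==y].max(),xs[ys==y].mean().round(2),c['image'][y,344])
for z in(.222,.174,.13): print(proj(c,(.526,.1757,z)),proj(c,(.526,.1740,z)))
E
```

```text
121 341 344 342.5 [151  86  79]
122 340 346 343.0 [150  49  45]
123 340 347 343.5 [150  34  31]
124 340 347 343.5 [147  32  29]
125 340 346 343.0 [137  38  35]
126 342 346 344.0 [107  42  39]Traceback (most recent call last):
  File "<stdin>", line 7, in <module>
    return umr_minimum(a, axis, None, out, keepdims, initial, where)
ValueError: zero-size array to reduction operation minimum which has no identity
```

```bash
python3 - <<'E'
from h import *
d=np.load('pics/s2.npz');c={k:(d[k] if d[k].ndim else float(d[k])) for k in d}
print(ray(c,343.4,123.8,.222))
for z in(.222,.174,.13): print(proj(c,(.526,.1757,z)),proj(c,(.526,.1740,z)))
E
```

```text
[0.52316114 0.17205904 0.222     ]
(np.float64(345.11691781187125), np.float64(123.47243247076909)) (np.float64(344.76705638313285), np.float64(123.80301950373105))
(np.float64(344.09184741661204), np.float64(138.7311801672471)) (np.float64(343.7530672840874), np.float64(139.06532483211072))
(np.float64(343.2124557110942), np.float64(151.82141886980793)) (np.float64(342.8832387645353), np.float64(152.15776188220818))
```

Wrist and scene views both put the pin about 1.6 mm toward -y of the TCP. The mouth is at (0.526,0.1767), so I shift about +2 mm along tool z. I lower the tip to just above the mouth.

Emit:
jog_arm --targets '[[[0,0.01,0.002],0,0],[[0,0.03,0.002],0,0],[[0,0.05,0.002],0,0],[[0,0.06,0.002],0,0],[[0,0.066,0.002],0,0],[[0,0.066,0.002],0,0]]'

```text
clock: 6.6
tcp_pos: [0.5258, 0.1786, 0.1183]
ee_rot: [-1.571, -0.0, 0.0]
wrist_force: [0.2, 0.3, -0.3]
opening: 0.23
```

```bash
python3 - <<'E'
from h import *
F=[]
for k in range(5):
    c=cap('wrist','w3.png'); o=env.get_obs(); F.append(o['wrist_force'])
print(np.round(F,2),np.mean(F,0),o['tcp_pos'],o['clock'])
im=c['image']; cv2.imwrite('pics/w3c.png',cv2.resize(im[160:300,270:380,::-1],(550,700)[:1]+(600,) if 0 else (471,600),interpolation=0))
E
```

```text
[[ 0.48 -0.04 -0.66]
 [-0.05  0.75 -1.23]
 [-0.66 -1.07 -0.36]
 [ 0.5  -0.73 -0.09]
 [-0.43 -0.18 -0.75]] [-0.03097817 -0.25366162 -0.62005057] [0.52623977 0.17859586 0.11904155] 6.85
```

View pics/w3c.png

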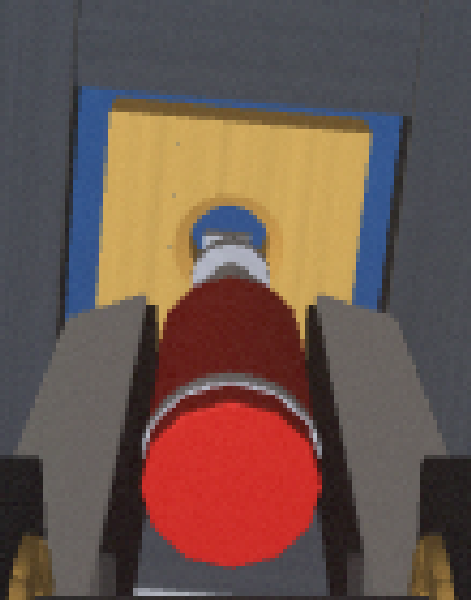

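The crop shows the pin lined up with the hole (column ~230) and the tip overlapping the mouth from the camera's side. I descend slowly.

Emit:
jog_arm --targets '[[[0,0.004,0],0,0],[[0,0.008,0],0,0],[[0,0.011,0],0,0],[[0,0.014,0],0,0],[[0,0.017,0],0,0],[[0,0.019,0],0,0],[[0,0.019,0],0,0]]'

```text
clock: 7.72
tcp_pos: [0.5257, 0.1784, 0.0993]
ee_rot: [-1.571, 0.0, 0.0]
wrist_force: [-0.3, -0.3, -0.9]
opening: 0.232
```

Emit:
jog_arm --targets '[[[0,0.002,0],0,0],[[0,0.004,0],0,0],[[0,0.006,0],0,0],[[0,0.006,0],0,0]]'

```text
clock: 8.22
tcp_pos: [0.5258, 0.1784, 0.0933]
ee_rot: [-1.571, 0.0, 0.0]
wrist_force: [0.1, 0.4, -1.5]
opening: 0.233
```

Emit:
jog_arm --targets '[[[0,0.002,0],0,0],[[0,0.004,0],0,0],[[0,0.006,0],0,0],[[0,0.008,0],0,0],[[0,0.008,0],0,0]]'

```text
clock: 8.85
tcp_pos: [0.5258, 0.1784, 0.0853]
ee_rot: [-1.571, 0.0, 0.0]
wrist_force: [-0.4, -0.7, -1.0]
opening: 0.229
```

Emit:
jog_arm --targets '[[[0,0.002,0],0,0],[[0,0.004,0],0,0],[[0,0.006,0],0,0],[[0,0.006,0],0,0]]'

```text
clock: 9.35
tcp_pos: [0.5259, 0.1783, 0.0794]
ee_rot: [-1.571, -0.0, 0.0]
wrist_force: [0.0, -0.4, -0.2]
opening: 0.229
```

Emit:
jog_arm --targets '[[[0,0.002,0],0,0],[[0,0.004,0],0,0],[[0,0.004,0],0,0]]'

```text
clock: 9.72
tcp_pos: [0.5261, 0.1785, 0.0756]
ee_rot: [-1.571, -0.0, -0.0]
wrist_force: [0.7, -1.2, 3.3]
opening: 0.23
```

Emit:
jog_arm --targets '[[[0,0.002,0],0,0],[[0,0.004,0],0,0],[[0,0.004,0],0,0]]'

```text
clock: 10.1
tcp_pos: [0.5259, 0.1784, 0.0712]
ee_rot: [-1.571, -0.0, 0.0]
wrist_force: [-0.2, -1.8, 1.6]
opening: 0.231
```

Emit:
jog_arm --targets '[[[0,0.002,0],0,0],[[0,0.004,0],0,0],[[0,0.004,0],0,0]]'

```text
clock: 10.48
tcp_pos: [0.5257, 0.1784, 0.0672]
ee_rot: [-1.571, 0.0, 0.0]
wrist_force: [-1.0, -2.5, 0.1]
opening: 0.23
```

Emit:
jog_arm --targets '[[[0,0.001,0],0,0],[[0,0.002,0],0,0],[[0,0.002,0],0,0]]'

```text
clock: 10.85
tcp_pos: [0.5258, 0.1784, 0.0653]
ee_rot: [-1.571, 0.0, 0.0]
wrist_force: [0.3, -1.4, 0.0]
opening: 0.228
```

Emit:
jog_arm --targets '[[[0,0.001,-0.0005],0,0],[[0,0.002,-0.0005],0,0],[[0,0.002,-0.0005],0,0]]'

```text
clock: 11.22
tcp_pos: [0.5258, 0.1783, 0.0638]
ee_rot: [-1.57, -0.0, 0.0]
wrist_force: [-0.1, -0.9, 4.6]
opening: 0.228
```

```bash
python3 - <<'E'
from h import *
c=cap('wrist','w4.png');o=env.get_obs();print(o['tcp_pos'],o['wrist_force'],o['opening'])
c=cap('scene','s4.png');o=env.get_obs();print(o['tcp_pos'],o['wrist_force'])
cv2.imwrite('pics/s4c.png',np.hstack([cv2.resize(c['image'][130:220,290:390,::-1],(444,400),interpolation=2),cv2.resize(cv2.imread('pics/w4.png')[160:300,270:380],(314,400))]))
E
```

```text
[0.52579122 0.17833628 0.06376287] [-0.563623   -0.74436152  4.20921665] 0.22593168425581878
[0.52580837 0.17829357 0.06375024] [-0.58616512 -0.50080683  3.68930914]
```

View pics/s4c.png

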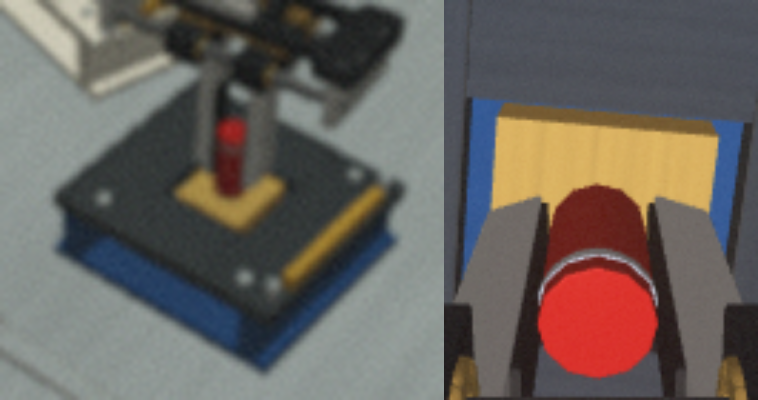

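The pin is in, with the knob underside close to the brass and a push of about 5 N. I press further to confirm home, aiming at 15 N.

Emit:
jog_arm --targets '[[[0,0.0005,-0.0003],0,0],[[0,0.001,-0.0003],0,0],[[0,0.001,-0.0003],0,0]]'

```text
clock: 11.7
tcp_pos: [0.5258, 0.1783, 0.0631]
ee_rot: [-1.57, -0.001, 0.0]
wrist_force: [-0.9, 0.3, 7.8]
opening: 0.228
```

Emit:
jog_arm --targets '[[[0,0.0005,-0.0003],0,0],[[0,0.001,-0.0003],0,0],[[0,0.001,-0.0003],0,0]]'

```text
clock: 12.08
tcp_pos: [0.5258, 0.1783, 0.0625]
ee_rot: [-1.57, -0.001, 0.0]
wrist_force: [-3.7, -0.3, 11.4]
opening: 0.227
```

Emit:
jog_arm --targets '[[[0,0.0005,0],0,0],[[0,0.001,0],0,0],[[0,0.001,0],0,0]]'

```text
clock: 12.45
tcp_pos: [0.5259, 0.1783, 0.0624]
ee_rot: [-1.57, -0.001, -0.0]
wrist_force: [-4.0, -0.2, 19.4]
opening: 0.233
```

```bash
python3 - <<'E'
from h import *
for k in range(3):
    c=cap('scene' if k else 'wrist','x5%d.png'%k);o=env.get_obs();print(o['clock'],o['tcp_pos'].round(4),o['wrist_force'].round(2),o['ft_torque'].round(2),o['opening'])
cv2.imwrite('pics/s5c.png',np.hstack([cv2.resize(c['image'][130:220,290:390,::-1],(444,400),interpolation=2),cv2.resize(cv2.imread('pics/x50.png')[160:300,270:380],(314,400))]))
E
```

```text
12.5 [0.5259 0.1783 0.0624] [-4.08 -1.11 19.18] [-0.26  1.11  0.02] 0.2320636684438747
12.55 [0.5259 0.1783 0.0624] [-5.66 -0.36 18.47] [-0.25  1.11  0.01] 0.22975392816884765
12.6 [0.5259 0.1783 0.0624] [-3.96 -1.12 19.26] [-0.15  1.15  0.  ] 0.22589674058483175
```

View pics/s5c.png

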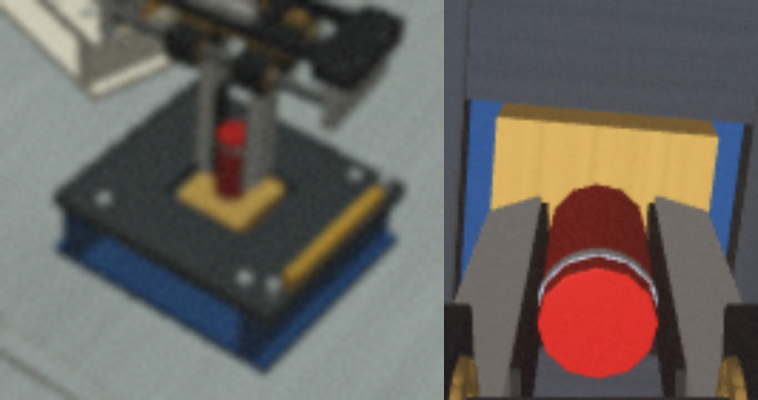

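The last 1 mm added 8 N with almost no travel, so something stiff is taking part of the load. 19 N is still within the limit. I back off and watch.

Emit:
jog_arm --targets '[[[0,-0.0005,0],0,0],[[0,-0.001,0],0,0],[[0,-0.001,0],0,0]]'

```text
clock: 12.98
tcp_pos: [0.5258, 0.1783, 0.0625]
ee_rot: [-1.57, -0.001, 0.0]
wrist_force: [-2.2, 0.5, 11.9]
opening: 0.232
```

Emit:
jog_arm --targets '[[[0,-0.0005,0],0,0],[[0,-0.001,0],0,0],[[0,-0.001,0],0,0]]'

```text
clock: 13.35
tcp_pos: [0.5258, 0.1783, 0.0631]
ee_rot: [-1.57, -0.001, 0.0]
wrist_force: [-1.7, 0.1, 8.5]
opening: 0.228
```

Emit:
jog_arm --targets '[[[0,-0.0005,0],0,0],[[0,-0.001,0],0,0],[[0,-0.001,0],0,0]]'

```text
clock: 13.72
tcp_pos: [0.5258, 0.1782, 0.0637]
ee_rot: [-1.57, -0.001, 0.0]
wrist_force: [-1.4, 1.4, 4.5]
opening: 0.231
```

Loading and unloading follow 6 N/mm with zero at TCP z of about 0.0646, the same height as on the rack. So the knob underside is on the brass. I ease up through the play.

Emit:
jog_arm --targets '[[[0,-0.0005,0],0,0],[[0,-0.001,0],0,0],[[0,-0.001,0],0,0]]'

```text
clock: 14.1
tcp_pos: [0.526, 0.1772, 0.0643]
ee_rot: [-1.571, -0.0, -0.0]
wrist_force: [-0.0, 1.4, 0.5]
opening: 0.232
```

Emit:
jog_arm --targets '[[[0,-0.0005,0],0,0],[[0,-0.001,0],0,0],[[0,-0.001,0],0,0]]'

```text
clock: 14.48
tcp_pos: [0.5257, 0.1768, 0.0653]
ee_rot: [-1.571, 0.0, 0.0]
wrist_force: [0.3, 0.3, 0.4]
opening: 0.228
```

Emit:
jog_arm --targets '[[[0,-0.0005,0],0,0],[[0,-0.001,0],0,0],[[0,-0.001,0],0,0]]'

```text
clock: 14.85
tcp_pos: [0.5259, 0.1773, 0.0666]
ee_rot: [-1.571, -0.0, 0.0]
wrist_force: [-0.3, -0.1, -1.1]
opening: 0.23
```

Emit:
jog_arm --targets '[[[0,-0.0005,0],0,0],[[0,-0.001,0],0,0],[[0,-0.001,0],0,0]]'

```text
clock: 15.22
tcp_pos: [0.5258, 0.1773, 0.0673]
ee_rot: [-1.571, -0.0, 0.0]
wrist_force: [1.5, 0.9, -4.7]
opening: 0.232
```

Emit:
jog_arm --targets '[[[0,-0.0005,0],0,0],[[0,-0.001,0],0,0],[[0,-0.001,0],0,0]]'

```text
clock: 15.6
tcp_pos: [0.5258, 0.1773, 0.0682]
ee_rot: [-1.571, 0.0, 0.0]
wrist_force: [2.0, 0.3, -8.5]
opening: 0.232
```

The play of about 2 mm is taken up and the catch holds at about 8 N net. One more mm gives about 12 N. I hold that for half a second.

Emit:
jog_arm --targets '[[[0,-0.0011,0],0,0],[[0,-0.0011,0],0,0],[[0,-0.0011,0],0,0],[[0,-0.0011,0],0,0]]'

```text
clock: 16.1
tcp_pos: [0.5257, 0.1773, 0.0693]
ee_rot: [-1.571, 0.0, 0.0]
wrist_force: [2.1, 1.2, -14.8]
opening: 0.229
```

Emit:
jog_arm --targets '[[[0,-0.0001,0],0,0],[[0,0.002,0],0,0],[[0,0.004,0],0,0],[[0,0.005,0],0,0],[[0,0.006,0],0,0],[[0,0.006,0],0,0]]'

```text
clock: 16.85
tcp_pos: [0.5263, 0.1777, 0.0642]
ee_rot: [-1.57, -0.001, -0.001]
wrist_force: [-0.2, 0.6, 1.6]
opening: 0.226
```

The tug peaked at about 14 N net (inside 8–16) and the catch held. I settle the pin home with a light press, then go to zero force before opening.

Emit:
jog_arm --targets '[[[0,0.0005,0],0,0],[[0,0.001,0],0,0],[[0,0.001,0],0,0],[[0,0.001,0],0,0]]'

```text
clock: 17.35
tcp_pos: [0.5263, 0.1778, 0.0633]
ee_rot: [-1.57, -0.001, -0.001]
wrist_force: [-0.6, 0.2, 5.9]
opening: 0.23
```

Emit:
jog_arm --targets '[[[0,-0.0005,0],0,0],[[0,-0.001,0],0,0],[[0,-0.001,0],0,0]]'

```text
clock: 17.73
tcp_pos: [0.5263, 0.1777, 0.0638]
ee_rot: [-1.57, -0.001, -0.001]
wrist_force: [-0.2, -0.0, 4.3]
opening: 0.229
```

Emit:
jog_arm --targets '[[[0,-0.0006,0],0,0],[[0,-0.0006,0],0,0],[[0,-0.0006,0],0,0.5],[[0,-0.0006,0],0,0.5],[[0,-0.0006,0],0,0.5],[[0,-0.0006,0],0,0.5]]'

```text
clock: 18.48
tcp_pos: [0.5256, 0.1772, 0.064]
ee_rot: [-1.571, 0.0, 0.0]
wrist_force: [-0.7, -0.4, -0.3]
opening: 0.497
```

Emit:
jog_arm --targets '[[[0,-0.01,0],0,0.5],[[0,-0.03,0],0,0.5],[[0,-0.06,0],0,0.5],[[0,-0.1,0],0,0.5],[[0,-0.14,0],0,0.5],[[0,-0.16,0],0,0.5],[[0,-0.16,0],0,0.5],[[0,-0.16,0],0,0.5]]'

```text
clock: 19.48
tcp_pos: [0.5252, 0.177, 0.2235]
ee_rot: [-1.571, 0.001, 0.001]
wrist_force: [0.4, -0.4, -1.5]
opening: 0.5
```

```bash
python3 - <<'E'
from h import *
c=cap('wrist','w6.png');s=cap('scene','s6.png');o=env.get_obs();print(o['tcp_pos'],o['wrist_force'].round(2),o['opening'],o['clock'])
h=cv2.cvtColor(c['image'],cv2.COLOR_RGB2HSV)
m=cv2.inRange(h,(0,150,120),(6,255,255))|cv2.inRange(h,(173,150,120),(180,255,255))
n,l,st,ce=cv2.connectedComponentsWithStats(m); i=1+np.argmax(st[1:,4]); print(st[i],ce[i],ray(c,*ce[i],.102))
for z in(.098,.102,.106,.11): print(z,proj(c,(.526,.1767,z)),'scene',proj(s,(.526,.1767,z)), 22e-3*c['fx']/((c['pose'][:3,:3].T@(np.array([.526,.1767,z])-c['pose'][:3,3]))[2]))
cv2.imwrite('pics/s6c.png',np.hstack([cv2.resize(s['image'][130:220,290:390,::-1],(444,400),interpolation=2),cv2.resize(c['image'][140:280,270:380,::-1],(314,400))]))
E
```

```text
[0.52507709 0.17698128 0.22304305] [ 0.5   0.5  -0.33] 0.5001506498553114 19.575
[315 189  21  21 334] [324.5239521  199.01197605] [0.52633088 0.17601375 0.102     ]
0.098 (np.float64(324.18940928550285), np.float64(197.45676753758326)) scene (np.float64(342.795518551683), np.float64(160.65009750137506)) 21.55769294583693
0.102 (np.float64(324.1967676318398), np.float64(198.3489209568317)) scene (np.float64(342.8703467133875), np.float64(159.54340579231194)) 21.82871212860222
0.106 (np.float64(324.20431334920835), np.float64(199.26379194043773)) scene (np.float64(342.9455850411271), np.float64(158.43064781969082)) 22.106632473873628
0.11 (np.float64(324.2120536866537), np.float64(200.2022593897513)) scene (np.float64(343.02123691662064), np.float64(157.31177356865064)) 22.39172097510815
```

View pics/s6c.png

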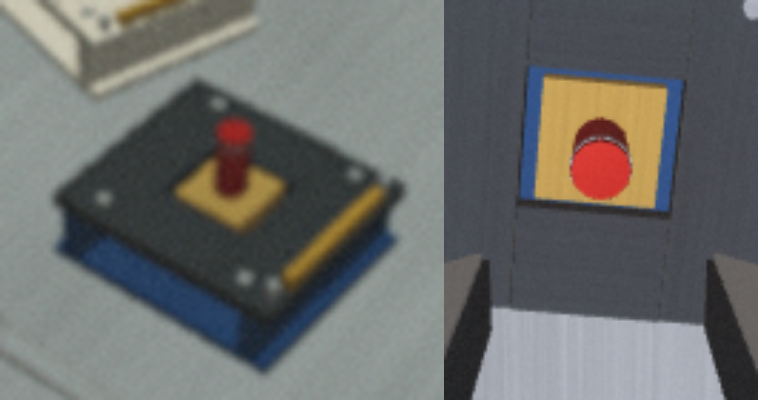

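View pics/s6.png

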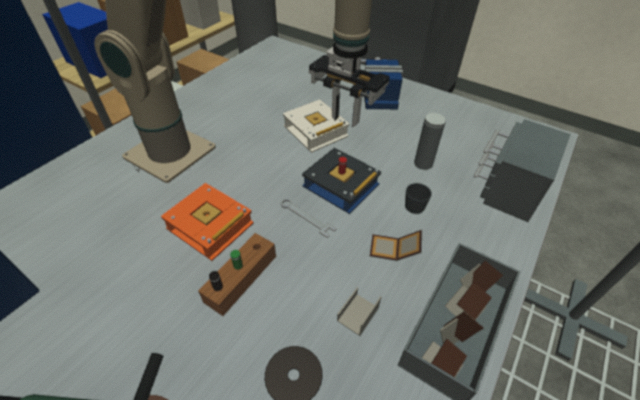

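The pin stands upright in the socket. In the scene view its knob top is at about (342.9,159.7), against (342.9,159.5) predicted for a height of 102 mm, so it is home. The bystanders haven't moved, and the arm is clear.

```bash
python3 -c "
from workcell import env
print(env.sign_off())"
```

```text
the job is handed in; nothing more can be done
None
```

The red-knobbed pin is seated and latched in the brass socket of the dark fixture. I handed the job in at about 19.6 s, with the gripper open and clear.

- **Press:** the highest reading was 19.4 N, about 20 N net of the carrying force, so under the 25 N limit.
- **Tug:** the pin had about 2 mm of play, then held at about 8 N and then about 14 N net (reading -14.8 N). It stayed at the higher pull for roughly half a second. That is inside the 8–16 N window, but above the 12 N I aimed for.
- **Settle and release:** I pressed it home again with about 6 N, backed off and opened the fingers.
- **Last checks:**
  - The scene view puts the knob top at about 102 mm, which is the fully home height.
  - The wrist view agrees to about 1 mm sideways. Its row reads nearer 105 mm, but that is within the camera calibration error.
  - No bystander had visibly moved in the last scene view.
- **Unexplained:** in the last 1 mm of the first press, the force rose about 8 N with almost no travel. This suggests the hand briefly touched something stiff, or the arm stuck. It went away when I backed off, and I didn't find the cause.

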